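# Load the marking press: stripe up, home against the hidden stop

### The job

Load the hexagonal aluminium bar into the marking press: roll it over on the feed bed, flat by flat, until the flat with the orange stripe is on top, and only then push it endwise along the fence into the yellow guard until it is fully home against the back stop, which is hidden inside. Feel for the stop: press the bar firmly home but do not shove the stop off its setting. Leave the bar lying there straight, and leave the horseshoe, hammer and nail tin alone.

Things in the scene. Friction and masses are not known exactly. Their poses are not given: they have to be found in the camera images.
- press: Marking press fixed to the bench; its place and yaw vary. Origin on the bench, under the bed. y axis: feed direction (to the robot's left at yaw 0); x: across the bed, away from the robot; z up. Flat rubber-faced feed bed, top 10 mm above the bench, x = -100 to +60, y = -260 to +210 mm; fence along its far side, guard over its +y end.
- fence (a point): Middle of the fence's inner foot edge, x = +50 mm, y = -115 mm of the press, at bed height. The straight aluminium fence runs the bed's whole length along y; 10 mm thick, top 28 mm above the bed.
- guard_mouth (a point): Centre of the guard's mouth, at bed height: x = +5, y = +30 mm of the press. Yellow sheet guard from here to y = +210 mm, closed on top, sides and rear. Mouth 90 mm wide (x = -40 to +50 mm), 50 mm high; guard top 64 mm above the bench. On it, at y = 135 to 195 mm, stands a green press column up to 194 mm high with a red-knobbed lever above.
- bar: Loose aluminium hex bar, 150 mm long, 36 mm across flats (41.6 across corners), 0.36 to 0.54 kg. Origin at its centre, y along it, z out through the orange-striped flat (ticked on both ends too): z up = stripe on top. Pushed across and up at its near mid-height corner, followed as it lifts, it tips over its far lower edge; pushed level it may just slide. Endwise it slides at 2.5 to 6 N.
- bar_tail (a point): Centre of the bar's end face away from the guard, 75 mm from its centre: the end to push. Start: bar on the bed outside the guard, along the fence within 5 degrees, centre at x = -34 to -22, y = -170 to -130 mm of the press, stripe on the lower flat facing the robot. Rolled two flats (21 mm each) towards the fence, the stripe is on top and a 5 to 20 mm gap remains.
- paddle (a joint): How far the hidden back stop's sprung face is pressed in: 0 m free, 0.012 m solid (bar fully home). Spring 0.2 to 0.5 N, less than the bar's friction on the bed, so the bar stays where it is left. Face upright, 76 mm wide, square to the feed; when free it stands 40 to 85 mm inside the mouth, a depth that differs each time and is not told.
- stop_set (a joint): How far the whole back stop has been shoved inward off its setting, m: 0 at the start. It holds firm up to about 30 N of push and then slips; 4 mm spoils the setting.
- horseshoe: Bystander: steel horseshoe, about 130 mm, 10 mm thick, lying on the bench. Origin under its middle.
- hammer: Bystander: hammer 260 mm long lying on the bench. Origin at about its middle, on the bench; handle to its -x.
- nail_tin: Bystander: blue open tin, 80 mm across, 70 mm tall. Origin under its centre.
Mind the look-alikes: they are no part of the job. What is meant by the bar is not blue or red, and is the larger of those in its own colour.

How it is judged:
By the outcome, as a careful person would: the job done as asked, in the order asked, and still so for the second after the job is handed in, with the robot touching nothing.
It also fails if it takes over 64 s, if anything falls off the work surface, if the arm or the gripper's body presses on something with over 40 N, if the wrist force passes 120 N, or if a joint passes its speed limit or range.

### The arm

A 6-joint arm with a two-finger parallel gripper is mounted at the origin on the work surface. World frame = base frame: x ahead of the robot, y to its left, z up, the work surface at z = 0. Lengths are in m, angles in rad, forces in N, time in s.
With the tool pointing down it reaches from about 0.325 to 0.925 m from the base axis. Payload 3.1 kg.
Tool frame: the origin (TCP) lies on the centre line of the jaws, within the pads' length; the fingertips stand robot.tips_ahead ahead of it and the grasp point (between the pads) lies 8 mm behind it (robot.tips_ahead is the distance from the TCP to the fingertips, in m); z points along the fingers, y is the line along which they close (so a half turn about z gives the same grasp; the last joint's range is limited). The gripper opens to 85 mm and grips with 20 to 120 N. Pads are 22 mm wide; open, the fingers measure 114 mm over their backs; the gripper's body (76 mm by 85 mm) begins 54 mm behind the grasp point. The pads swing forward as they close: fully open they stand 13 mm farther back than shut.
Start: joints at [-1.336, 0.217, 1.613, -0, 1.311, -0.112], TCP at [0.212, -0.588, 0.242] pointing down, gripper open.
Joint ranges: [-2.75, 2.75], [-0.78, 2.1], [0.31, 2.55], [-1.13, 4.27], [0.13, 2.63], [-2.58, 2.58]. Speed limits (rad/s): [2.79, 2.79, 3.14, 3.14, 3.14, 3.14].

### API

Orientations are given as a 3x3 rotation matrix whose columns are the frame's x, y, z axes.
In Python, from rig import robot, kinematics, cams, hand_in gives the robot as it stands. Calls block until the motion is done:
- robot.movep(position, orientation): joint-space move of the TCP to a pose.
- robot.servo_line(position, velocity=0.15, orientation=None, until_force=None): straight line of the TCP; orientation=None keeps the orientation; velocity is the mean speed in m/s. With until_force (N) it stops when the force on the tool has changed by that much, and returns True; else False.
- robot.set_joints(angles): joint-space move.
- robot.set_gripper(opening, f_grip=None): finger opening in m; f_grip is the grip in N (None keeps the last); returns when the fingers have stopped.
- robot.sleep(seconds).
- kinematics.solve_ik(position, orientation): joint angles nearest the present ones, or None.
- cams.snapshot(name): name is "scene" or "top"; returns a dict with "img" (480x640x3 uint8, blue, green, red), "camera_matrix" (3x3 intrinsics, pixels), "T" (4x4, takes a point from camera to world coordinates). Camera axes: x right, y down, z forward; pixel columns grow to the right and rows downward; lengths in m; the calibration is good to about 2 mm. A picture is of the moment at which its call begins. There is no depth.
A pose or a line that the arm cannot do raises robot.IKError and nothing moves.
- hand_in(): hands the job in; it is judged then, once.
Trained networks look in a picture, given as the dict that the camera call returned (one of the last four; its "shot" number tells which), for a name from the list of things; names that differ only in an ending like _2 or _b are one class to them, and where a whole thing is asked for, a point or a joint stands for the part that bears it (a point fixed in the world has none). Each returns a list of dicts, best first, with "conf" (0 to 1); they miss things now and then, are a little off and sometimes report something else, mostly with a low value. They report only what shows in the picture. A call takes as long as a camera call. They do not tell look-alikes from the thing itself.
- cams.spot_in(picture, name): "xyz" ([x, y, z] in m, in world coordinates, good to about 4 mm: the middle of the surface that is visible of it).
Readings, each from a call of its own:
- robot.read_time(): time.
- robot.read_joint_pos(): joint angles.
- robot.read_qvel(): joint speeds.
- robot.read_effort(): joint torques, N m.
- robot.read_ee_pos(): TCP position.
- robot.read_orientation(): TCP orientation.
- robot.read_force(): force on the tool from outside, world axes, zero at the start.
- robot.read_torque(): the same for the moment, N m.
- robot.read_finger_gap(): finger opening in m.
- robot.read_gripper_force(): force on a finger pad.
Only numpy, scipy, OpenCV 4.12 (cv2) and the standard library are available. Lean on these libraries where they do the work, as an engineer would, in place of code of your own. Each camera call takes 0.05 s, during which the arm holds its last target. There are 200 camera calls.

## Working session

There is one attempt and no reset: what is moved stays moved. The work goes in short steps, each a Python script; the robot and the scene stay as the last script left them, time stands still between calls to the robot, and variables do not carry over. Pictures are saved under pics/ and viewed, at most 10 in all, crops included, and the job is handed in when it is done.

```bash
mkdir -p pics; ls; python3 - <<'E'
from rig import robot,cams
import cv2,numpy as np
for n in("top","scene"):
    s=cams.snapshot(n);cv2.imwrite(f"pics/{n}0.png",s["img"])
    np.savez(f"{n}0.npz",K=s["camera_matrix"],T=s["T"],img=s["img"])
    print(n,s["T"].round(3).tolist(),s["camera_matrix"].round(1).tolist())
    for k in("press","fence","guard_mouth","bar","bar_tail","horseshoe","hammer","nail_tin"):
        try:
            for d in cams.spot_in(s,k)[:4]: print(k,np.round(d["xyz"],3),round(d["conf"],2))
        except Exception as e: print(k,e)
print(robot.tips_ahead,robot.read_time())
E
```

```text
pics
top [[0.034, -0.978, 0.204, 0.377], [-0.999, -0.034, 0.004, -0.014], [0.003, -0.204, -0.979, 0.962], [0.0, 0.0, 0.0, 1.0]] [[440.2, 0.0, 321.3], [0.0, 440.2, 234.9], [0.0, 0.0, 1.0]]
press [0.59  0.064 0.012] 0.89
fence [0.589 0.06  0.011] 0.63
guard_mouth [0.588 0.065 0.011] 0.73
bar [ 0.398 -0.078  0.028] 0.92
bar [ 0.577 -0.102  0.054] 0.89
bar [ 0.801 -0.135  0.037] 0.57
bar [ 0.469 -0.312  0.026] 0.57
bar_tail [ 0.805 -0.133  0.035] 0.95
bar_tail [ 0.467 -0.318  0.027] 0.82
bar_tail [ 0.58  -0.101  0.046] 0.8
bar_tail [0.342 0.31  0.03 ] 0.75
horseshoe [0.572 0.417 0.008] 0.75
hammer [ 0.643 -0.44   0.023] 0.59
hammer [ 0.58  -0.099  0.042] 0.48
nail_tin [0.34  0.309 0.03 ] 0.55
nail_tin [ 0.576 -0.101  0.045] 0.29
scene [[0.734, 0.362, -0.575, 1.435], [0.679, -0.413, 0.607, -0.898], [-0.018, -0.836, -0.549, 0.869], [0.0, 0.0, 0.0, 1.0]] [[612.2, 0.0, 317.8], [0.0, 612.2, 234.6], [0.0, 0.0, 1.0]]
press [0.627 0.077 0.024] 0.96
press [ 0.687 -0.451  0.025] 0.43
fence [0.629 0.076 0.023] 0.8
guard_mouth [0.631 0.076 0.029] 0.92
bar [ 0.817 -0.147  0.033] 0.94
bar [ 0.404 -0.087  0.026] 0.88
bar [ 0.593 -0.113  0.04 ] 0.8
bar [ 0.483 -0.317  0.019] 0.69
bar_tail [ 0.818 -0.151  0.034] 0.95
bar_tail [ 0.59  -0.115  0.04 ] 0.85
bar_tail [ 0.478 -0.322  0.021] 0.71
bar_tail [ 0.407 -0.083  0.024] 0.65
hammer [ 0.69  -0.45   0.025] 0.78
hammer [0.604 0.413 0.007] 0.54
nail_tin [0.348 0.289 0.046] 0.94
0.011 0.9
```

View pics/top0.png

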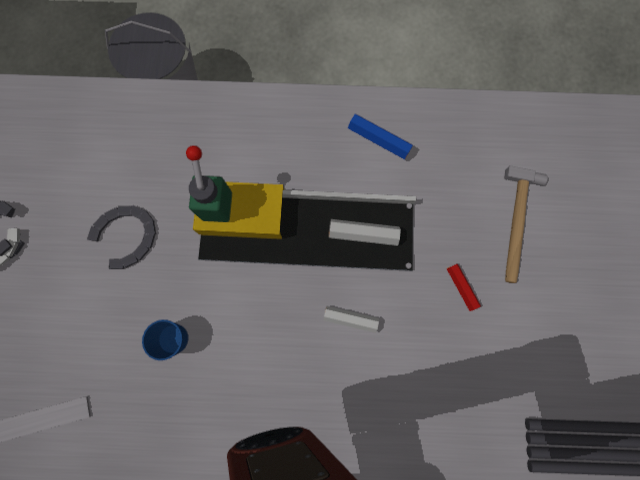

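View pics/scene0.png

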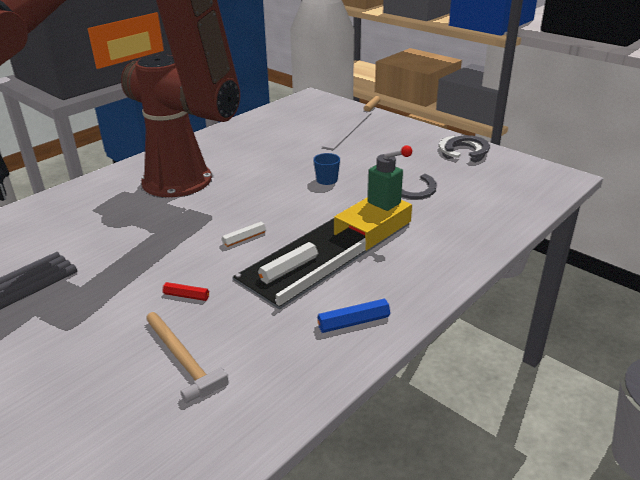

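Candidates for the bar in the top view are: blue hex (380,136), red hex (464,287), small silver (352,319) and large silver on the bed (365,232). I choose the large silver one and check it in a close crop.

```bash
python3 - <<'E'
import cv2,numpy as np
a=np.load("top0.npz")["img"][175:275,190:425];b=np.load("scene0.npz")["img"][195:305,225:425]
a=cv2.resize(a,(799,340),interpolation=cv2.INTER_CUBIC);b=cv2.resize(b[25:],(600,255),interpolation=cv2.INTER_CUBIC)
b=cv2.copyMakeBorder(b,0,0,0,199,cv2.BORDER_CONSTANT)
cv2.imwrite("pics/crop1.png",np.clip(np.vstack([a,b])*1.0,0,255).astype(np.uint8))
E
```

```text
(no output)
```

View pics/crop1.png

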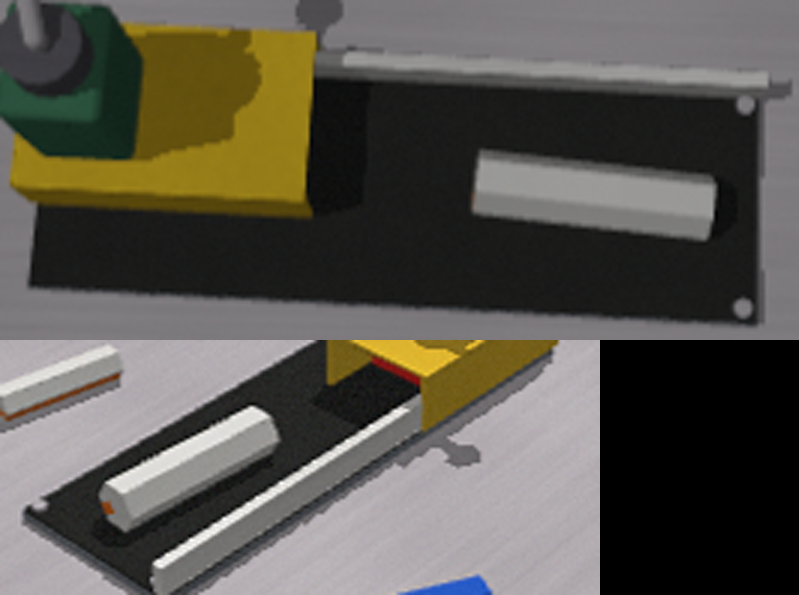

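The crop confirms it: the large silver hex on the black bed, tail tick at about (107,508) in the crop, with the stripe on the near lower side. The small silver bar off the bed is the decoy. Next I fit the press and bar poses.

```bash
cat > fit.py <<'E'
import numpy as np
from scipy.optimize import least_squares
def proj(P,K,T):
    c=np.linalg.inv(T)@np.append(P,1); u=K@c[:3]; return u[:2]/u[2]
def pose(p,P): # p=x,y,yaw ; P local mm
    c,s=np.cos(p[2]),np.sin(p[2]); x,y,z=np.array(P)/1000.
    return np.array([p[0]+c*x-s*y,p[1]+s*x+c*y,z])
def fit(obs,p0,cams):
    f=lambda p:np.concatenate([proj(pose(p,P),*cams[c])-np.array(uv) for c,uv,P in obs])
    r=least_squares(f,p0,loss="soft_l1"); return r.x,r.fun.reshape(-1,2) if r.fun.size else None
E
python3 - <<'E'
import numpy as np
from fit import *
cams={n:(lambda d:(d["K"],d["T"]))(np.load(n+"0.npz")) for n in("top","scene")}
t=lambda u,v:(190+u/3.4,175+v/3.4); s=lambda u,v:(225+u/3,220+(v-340)/3)
top=[("top",t(757,325),(-100,-260,10)),("top",t(30,288),(-100,210,10)),("top",t(758,98),(50,-260,10)),
("top",t(308,204),(-41,30,64)),("top",t(316,32),(51,30,64))]
sc=[("scene",s(25,512),(-100,-260,10)),("scene",s(422,378),(51,30,64)),("scene",s(154,564),(50,-260,38))]
for o in(top,sc,top+sc):
    p,r=fit(o,[.6,.06,0],cams);print("press",p.round(4),r.round(1).tolist())
P=p
b=[("top",t(473,213),(-20.8,75,28)),("top",t(709,240),(-20.8,-75,28)),("top",t(473,187),(-10.4,75,46)),("top",t(716,210),(-10.4,-75,46)),("top",t(484,157),(10.4,75,46)),("top",t(716,178),(10.4,-75,46))]
bs=[("scene",s(100,493),(-20.8,-75,28)),("scene",s(130,530),(10.4,-75,10)),("scene",s(278,438),(20.8,75,28)),("scene",s(122,497),(10.4,-75,46)),("scene",s(268,415),(10.4,75,46)),("scene",s(110,482),(-10.4,-75,46))]
for o in(b,bs,b+bs):
    q,r=fit(o,[.58,-.1,0],cams);print("bar",q.round(4),r.round(1).tolist())
    c,d=np.cos(P[2]),np.sin(P[2]);e=q[:2]-P[:2];print(" in press",(c*e[0]+d*e[1])*1e3,(-d*e[0]+c*e[1])*1e3,np.degrees(q[2]-P[2]))
E
```

```text
press [ 0.6076  0.0454 -0.015 ] [[0.8, -0.2], [-0.8, 0.0], [0.9, 0.1], [-0.6, -2.8], [-0.0, 5.6]]
press [ 0.6176  0.0483 -0.0359] [[0.3, -0.4], [-0.1, -0.4], [-0.2, 1.0]]
press [ 0.6094  0.0467 -0.0135] [[0.3, -1.2], [-1.3, -0.7], [0.3, -0.9], [-1.2, -3.7], [-0.6, 4.7], [-1.7, -0.1], [-3.1, -1.7], [-1.2, 0.6]]
bar [ 0.5836 -0.104  -0.0636] [[0.2, -0.6], [-0.0, -1.9], [0.9, 0.6], [-0.3, 0.6], [-1.5, -0.0], [0.3, 0.5]]
 in press -23.733290826299395 -151.02391494611499 -2.8666612954313626
bar [ 0.5808 -0.0982 -0.0564] [[0.0, 0.8], [-0.7, 0.6], [0.2, -0.2], [0.9, -1.1], [0.4, -0.4], [-0.9, 0.1]]
 in press -26.635115789617732 -145.2317993074943 -2.4579653760413804
bar [ 0.5834 -0.1024 -0.0589] [[-0.5, -0.4], [-0.7, -2.0], [0.1, 0.8], [-1.0, 0.5], [-2.3, 0.1], [-0.5, 0.4], [-0.5, 2.1], [-1.3, 1.9], [-0.1, 1.0], [0.3, 0.2], [0.0, 0.8], [-1.5, 1.3]]
 in press -23.897113149555643 -149.39876484701125 -2.5985429146372496
```

```bash
python3 - <<'E'
import numpy as np
from fit import *
cams={n:(lambda d:(d["K"],d["T"]))(np.load(n+"0.npz")) for n in("top","scene")}
t=lambda u,v:(190+u/3.4,175+v/3.4); s=lambda u,v:(225+u/3,220+(v-340)/3)
top=[("top",t(757,325),(-100,-260,10)),("top",t(30,288),(-100,210,10)),("top",t(758,98),(50,-260,10)),
("top",t(308,200),(-42,30,64)),("top",t(316,32),(60,30,64))]
sc=[("scene",s(25,512),(-100,-260,10)),("scene",s(422,378),(60,30,64)),("scene",s(154,564),(50,-260,38)),("scene",s(328,343),(-42,30,64))]
for o in(top,sc,top+sc):
    p,r=fit(o,[.6,.06,0],cams);print("press",p.round(4),r.round(1).tolist())
from rig import robot
print(robot.tips_ahead,robot.read_force().round(2) if hasattr(robot.read_force(),'round') else robot.read_force())
E
```

```text
press [ 0.6075  0.0456 -0.0148] [[0.7, -0.3], [-0.9, 0.1], [0.8, 0.1], [-0.8, -1.2], [0.1, 1.5]]
press [ 0.6107  0.0477 -0.0102] [[-0.8, 0.2], [0.5, -0.4], [-0.1, 0.8], [0.4, -3.5]]
press [ 0.609   0.0466 -0.0129] [[0.3, -1.1], [-1.3, -0.4], [0.3, -0.8], [-1.2, -1.8], [-0.3, 0.9], [-1.8, -0.1], [-0.4, -0.4], [-1.3, 0.6], [-0.4, -3.6]]
0.011 [ 0.37 -0.53  0.19]
```

```bash
cat > h.py <<'E'
import numpy as np
from rig import robot,cams,kinematics
PX=np.array([0.609,0.0466]); PYAW=-0.0135
def rz(a): c,s=np.cos(a),np.sin(a); return np.array([[c,-s,0],[s,c,0],[0,0,1.]])
def w(x,y,z): # press mm -> world m
    return np.append(PX,0)+rz(PYAW)@(np.array([x,y,z])/1e3)
def toP(p): return rz(PYAW).T@(np.array(p)-np.append(PX,0))*1e3
def tilt(yaw,t,sgn): # fingers spread along press y, tool leaning so that it points to +x and down
    R=rz(yaw); z=R@[np.sin(t),0,-np.cos(t)]; y=sgn*R[:,1]; return np.c_[np.cross(y,z),y,z]
T=np.radians(30)
def edge(yaw): # vectors (m) from TCP to upper (front) and lower tip corners
    R=rz(yaw); z=R@[np.sin(T),0,-np.cos(T)]; n=R@[np.cos(T),0,np.sin(T)]
    return robot.tips_ahead*z+.011*n, robot.tips_ahead*z-.011*n
def roll(phi_end=38,lead=3,yaw=0,v=.04):
    p0=np.array(robot.read_ee_pos()); R=rz(yaw)
    a0=np.radians(150)
    for f in np.linspace(0,phi_end,6)[1:]:
        a=a0-np.radians(f)
        d=36*np.array([np.cos(a)-np.cos(a0),np.sin(a)-np.sin(a0)])
        robot.servo_line(p0+R@[(d[0]+lead*f/phi_end)/1e3,0,d[1]/1e3],velocity=v)
        print(f,np.round(robot.read_force(),1))
E
python3 - <<'E'
from h import *
yaw=-0.06
print(robot.read_orientation())
up,lo=edge(yaw)
tgt=w(-25-20.8-22,-149,12.5)   # lower corner... front corner pos
best=None
for s in(1,-1):
    R=tilt(yaw,T,s); q=kinematics.solve_ik(w(-70,-149,60)-up,R); print(s,q)
    if q is not None and (best is None or abs(q[5])<abs(best[1][5])): best=(s,q,R)
s,q,R=best; print("sgn",s)
robot.set_joints(q); print(robot.read_time())
p=np.array(robot.read_ee_pos())
robot.servo_line(p+[0,0,-.04],velocity=.08); 
hit=robot.servo_line(np.array(robot.read_ee_pos())+[0,0,-.025],velocity=.02,until_force=3)
p=np.array(robot.read_ee_pos());print(hit,p,"lower corner z",(p+lo)[2],"tips",robot.tips_ahead,robot.read_force(),robot.read_time())
E
```

```text
[[ 9.40469582e-01  3.39877866e-01  4.44655671e-05]
 [ 3.39877867e-01 -9.40469582e-01 -1.12922283e-05]
 [ 3.79805348e-05  2.57328593e-05 -9.99999999e-01]]
1 [-0.4217079   0.04412766  2.2909243   0.5305947   0.35719108 -2.39003669]
-1 [-0.4217079   0.04412766  2.2909243   0.5305947   0.35719108  0.75155597]
sgn -1
3.0583
True [ 0.52309395 -0.10178955  0.01184718] lower corner z -0.00317910360951925 tips 0.011 [-2.84757644 -0.60581575  6.63061851] 4.4333
```

```bash
python3 - <<'E'
from h import *
yaw=-0.06;R=rz(yaw)
p=np.array(robot.read_ee_pos()); robot.servo_line(p+[0,0,.002],velocity=.03); robot.sleep(.1)
f0=np.array(robot.read_force()); p=np.array(robot.read_ee_pos())
hit=robot.servo_line(p+R@[.04,0,0],velocity=.03,until_force=1.5)
p1=np.array(robot.read_ee_pos()); front=p1+rz(yaw)@[-.0015+.0095,0,.0026+.0055]
print(hit,toP(p1),"front",toP(front),f0.round(2),np.round(robot.read_force(),2))
import cv2
s=cams.snapshot("top");cv2.imwrite("pics/a.png",cv2.resize(s["img"][175:315,270:430],(800,700))[:600])
print(robot.read_time())
E
```

```text
True [ -50.49001913 -150.85923793   13.12606422] front [ -42.49866657 -151.23110389   21.22606422] [ 0.14 -0.11 -0.31] [-1.09  0.14 -0.27]
5.8583
```

View pics/a.png

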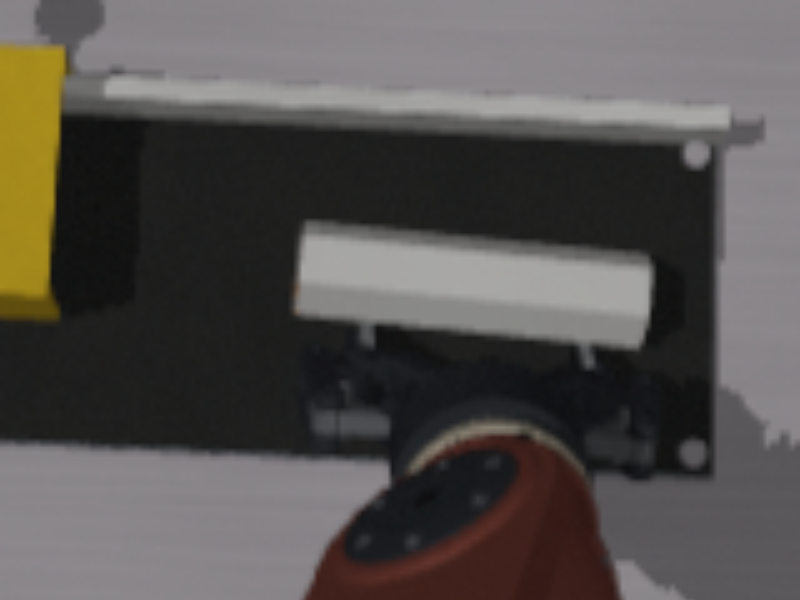

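The crop shows both fingertips at the bar's near side, at (367,330) and (587,352), spread evenly about its middle. Now I roll the first flat.

```bash
python3 - <<'E'
from h import *
yaw=-0.06
roll(40,4,yaw); robot.sleep(.4); print(np.round(robot.read_force(),1))
p=np.array(robot.read_ee_pos()); robot.servo_line(p+[-.035,0,.015],velocity=.1)
import cv2
s=cams.snapshot("top");s2=cams.snapshot("scene")
a=cv2.resize(s["img"][175:275,270:430],(640,400));b=cv2.resize(s2["img"][215:315,225:425],(400,200))
im=np.zeros((600,640,3),np.uint8);im[:400]=a;im[400:,:400]=b
cv2.imwrite("pics/b.png",im)
print(robot.read_time())
E
```

```text
8.0 [-0.1 -0.7 -1.5]
16.0 [-0.5  0.1 -0.7]
24.0 [ 0.5  1.1 -0.8]
32.0 [-0.1  0.5  0.9]
40.0 [-0.3 -0.1 -1.1]
[ 0.1 -0.4  0.7]
8.35
```

View pics/b.png

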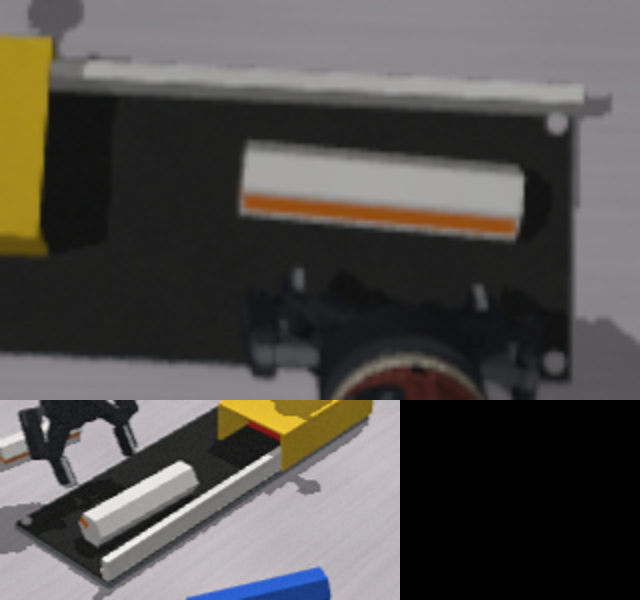

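Roll one worked: the stripe (orange, crop (380,215)) is now on the upper flat facing the robot. Next is the second roll.

```bash
python3 - <<'E'
from h import *
yaw=-0.05
p=np.array(robot.read_ee_pos()); P=toP(p); print(P.round(1))
x0=min(P[0],-50.5+21-14)
tg=w(x0,-150,0); tg[2]=.0133
robot.servo_line(w(x0-2,-150,30),velocity=.08,orientation=tilt(yaw,T,-1))
robot.servo_line(tg,velocity=.05); robot.sleep(.1)
hit=robot.servo_line(tg+rz(yaw)@[.035,0,0],velocity=.03,until_force=1.5)
print(hit,toP(robot.read_ee_pos()).round(1))
if hit and abs(toP(robot.read_ee_pos())[0]+29.5)<6:
    roll(40,4,yaw); robot.sleep(.4)
    p=np.array(robot.read_ee_pos()); robot.servo_line(p+[-.045,0,.02],velocity=.1)
import cv2
s=cams.snapshot("top");s2=cams.snapshot("scene")
a=cv2.resize(s["img"][175:275,270:430],(640,400));b=cv2.resize(s2["img"][215:315,225:425],(400,200))
im=np.zeros((600,640,3),np.uint8);im[:400]=a;im[400:,:400]=b
cv2.imwrite("pics/c.png",im)
for d in cams.spot_in(s,"bar")[:4]: print(np.round(d["xyz"],3),toP(d["xyz"]).round(0),d["conf"])
print(robot.read_time())
E
```

```text
[ -62.7 -152.4   43.8]
True [ -29.1 -151.    12.7]
8.0 [-0.8 -0.2 -0.1]
16.0 [-0.7  0.2  0.7]
24.0 [-1.2 -0.8 -0.3]
32.0 [-0.1  0.2  0. ]
40.0 [-0.8 -1.   0.1]
[ 0.47  -0.31   0.025] [-134. -358.   25.] 0.7
[ 0.807 -0.131  0.036] [ 200. -175.   36.] 0.69
[ 0.62  -0.105  0.051] [  13. -151.   51.] 0.62
12.9833
```

View pics/c.png

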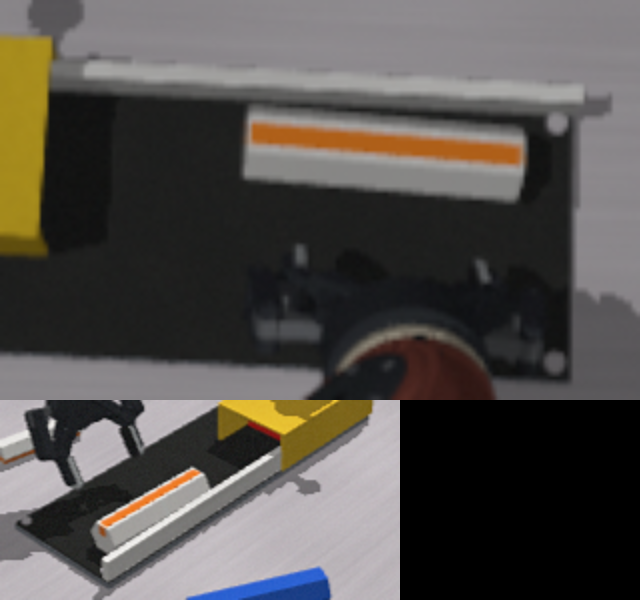

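Stripe is on top, with the bar skewed about 2° (tail end at crop (523,154)). I fit its pose and check that it stays on track during a wide flat push on the tail, starting with a short one.

```bash
cat >> h.py <<'E'
def down(sgn,yaw=PYAW):
    y=sgn*rz(yaw)[:,0]; z=np.array([0,0,-1.]); return np.c_[np.cross(y,z),y,z]
import cv2
def stripe(s,z=.046):
    """centre (press mm) and yaw (deg, rel. press) of the orange stripe near the bed"""
    hsv=cv2.cvtColor(s["img"],cv2.COLOR_BGR2HSV); m=cv2.inRange(hsv,(8,150,90),(19,255,255))
    n,l,st,_=cv2.connectedComponentsWithStats(m[175:262,270:430])
    i=1+np.argmax(st[1:,4]); v,u=np.nonzero(l==i); px=np.c_[u+270,v+175.]
    K,Tm=s["camera_matrix"],s["T"]; d=(Tm[:3,:3]@np.linalg.inv(K)@np.c_[px,np.ones(len(px))].T).T
    W=Tm[:3,3]+d*((z-Tm[2,3])/d[:,2])[:,None]; Q=np.array([toP(q) for q in W])
    k=np.polyfit(Q[:,1],Q[:,0],1); y=np.percentile(Q[:,1],[1,99])
    return np.polyval(k,y.mean()),y,-np.degrees(k[0])
E
python3 - <<'E'
from h import *
s=cams.snapshot("top");x,y,a=stripe(s);print("stripe x",x,"y",y,"yaw",a)
print(kinematics.solve_ik(w(x,-265,60),down(1)),kinematics.solve_ik(w(x,-265,60),down(-1)))
E
```

```text
stripe x 17.704945085997633 y [-221.99323671  -79.91748231] yaw -2.264150509122029
[-4.43621116e-01  4.86276679e-01  1.63196499e+00 -4.44089210e-16
  1.02335099e+00 -4.30121116e-01] None
```

```bash
python3 - <<'E'
from h import *
R=down(1); X=17.7
p=np.array(robot.read_ee_pos()); robot.servo_line(p+[-.01,0,.09],velocity=.15)
robot.movep(w(X,-262,130),R); robot.set_gripper(.012)
print("gap",robot.read_finger_gap())
robot.servo_line(w(X,-262,28),velocity=.1); robot.sleep(.1); f=np.array(robot.read_force())
hit=robot.servo_line(w(X,-215,28),velocity=.03,until_force=1.5)
P=toP(robot.read_ee_pos()); print(hit,P.round(1),f.round(1),np.round(robot.read_force(),1),robot.read_time())
if hit:
    Y=P[1]
    for d in (15,30):
        robot.servo_line(w(X,Y+d,28),velocity=.03); print(d,np.round(robot.read_force(),1))
    s=cams.snapshot("top");print(stripe(s))
    cv2.imwrite("pics/d.png",cv2.resize(s["img"][175:275,270:430],(640,400)))
print(robot.read_time())
E
```

```text
gap 0.012266495401806191
True [  17.3 -235.3   27.4] [-0.1  0.5  0.6] [-0.2  0.5  0.1] 17.9
15 [-0.1 -0.5  0.6]
30 [-0.7 -0.9  0.1]
(np.float64(15.967959703556414), array([-140.22369836,  -47.76512587]), np.float64(0.29150168609806426))
19.275
```

View pics/d.png

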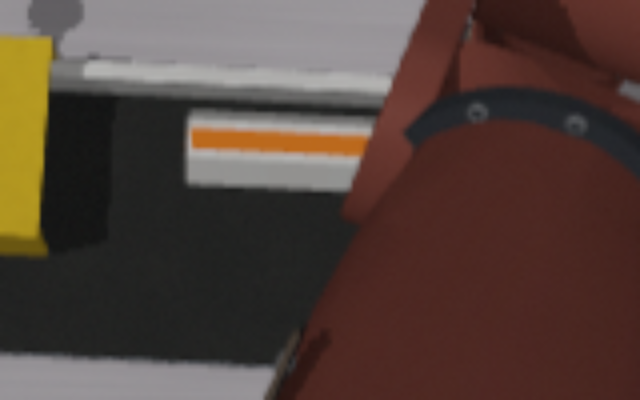

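The bar is straight (stripe yaw 0.3°, front end at crop (190,138)). I continue into the guard and feel for the stop.

```bash
python3 - <<'E'
from h import *
X=17.3
print(robot.servo_line(w(X,-93,28),velocity=.05,until_force=12),toP(robot.read_ee_pos()).round(1),np.round(robot.read_force(),1))
s=cams.snapshot("scene");cv2.imwrite("pics/e.png",s["img"])
robot.sleep(.2);f0=np.array(robot.read_force())
hit=robot.servo_line(w(X,-27,28),velocity=.015,until_force=14)
f=np.array(robot.read_force());P=toP(robot.read_ee_pos())
print(hit,P.round(2),f0.round(1),f.round(1),"front inside mouth",P[1]+159.5-30,robot.read_time())
E
```

```text
False [ 17.3 -93.1  28. ] [ 0.5 -1.9  1.1]
True [ 17.59 -72.77  28.01] [ 0.7 -3.7  0.9] [-1.1 -3.8  1.1] front inside mouth 56.72969042170456 23.9333
```

```bash
python3 - <<'E'
from h import *
X=17.3
for k in range(2):
    p=np.array(robot.read_ee_pos()); f0=np.array(robot.read_force())
    hit=robot.servo_line(p+rz(PYAW)@[0,.008,0],velocity=.01,until_force=16)
    print(hit,toP(robot.read_ee_pos()).round(2),f0.round(1),np.round(robot.read_force(),1),robot.read_time())
E
```

```text
True [ 17.87 -72.9   28.12] [-1.1 -3.8  1.1] [ 0.2 -4.8  3. ] 24.6167
True [ 18.03 -73.09  28.21] [ 0.2 -4.8  3. ] [ 0.  -3.2  2.7] 25.2833
```

```bash
python3 - <<'E'
from h import *
p=np.array(robot.read_ee_pos())
robot.servo_line(p+rz(PYAW)@[0,-.05,0],velocity=.06)
p=np.array(robot.read_ee_pos());robot.servo_line(p+[0,0,.12],velocity=.15)
robot.movep(w(-150,-280,220),down(1))
s=cams.snapshot("top");print(stripe(s))
s2=cams.snapshot("scene")
a=cv2.resize(s["img"][175:275,190:430],(720,300));b=cv2.resize(s2["img"][205:305,225:425],(600,300))
im=np.zeros((600,720,3),np.uint8);im[:300]=a;im[300:,:600]=b
cv2.imwrite("pics/f.png",im);print(robot.read_time())
E
```

```text
(np.float64(16.16363750765049), array([-58.43693197,  31.72880103]), np.float64(0.34327865162250265))
28.2667
```

View pics/f.png

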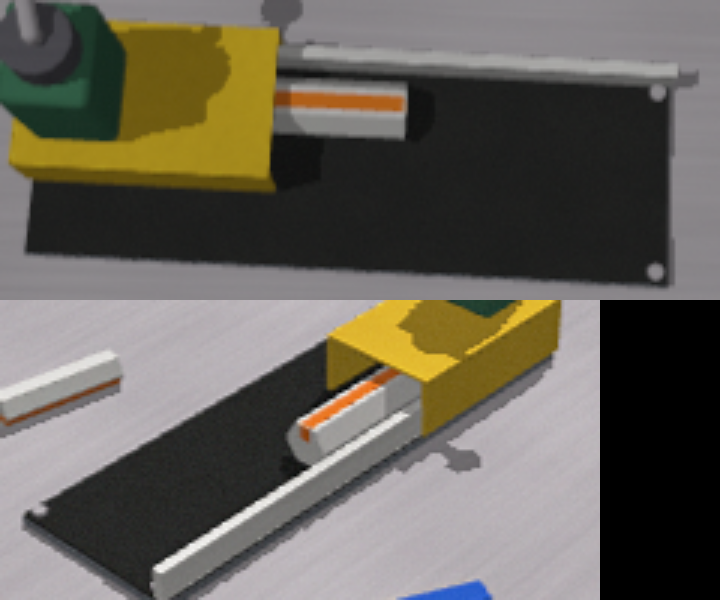

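The bar lies straight in the guard, stripe up, with its tail at crop (405,103). That agrees with the place where the stop was felt, so I hand in.

```bash
python3 -c "
from rig import hand_in
print(hand_in())"
```

```text
the job is handed in; nothing more can be done
None
```

I rolled the bar two flats so the stripe is on top, pushed it straight into the guard until it pressed solidly against the back stop (about 57 mm inside the mouth), and handed the job in at about 28 s; the verdict wasn't reported back.

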